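Dump the tilting scrap bin into the tote

TASK

Empty the tilting scrap bin into the grey tote: slide the tote up against the stand's crossbar so that it stands under the bin's front lip, pull the bin's T-handled index plunger up and twist it into a rest notch so that it stays retracted, then push the bin's lip down until the bin is tipped fully over. All three scrap parts must end in the tote, with the bin left tipped over and the plunger left parked; leave the other things on the desk where they are.

Things in the scene. Friction and masses are not known exactly. Their poses are not given: they have to be found in the camera images.
- stand: Fixed steel stand of the bin; its place and yaw vary. Origin on the desk midway between its two uprights, z up. Local -y is the side to which the bin empties, local -x the side with the plunger (towards the robot). Uprights 12 x 70 mm at x = +/-106 mm, 225 mm high (246 mm on the plunger side). All 'local' figures below are in this frame.
- crossbar (a point): Middle of the upper front edge of the low crossbar (z 13 to 43 mm, x +/-118 mm) that joins the uprights; the tote is pushed against its front face, at local y = -47 mm.
- chute_mouth (a point): Lower end of the fixed sheet-metal chute, at local (35, 138, 302) mm, just above the bin's rear rim. The chute is 115 mm wide (x -22 to 92 mm), with 45 mm sides, and rises towards local +y to y = 410 mm, z = 390 mm, on posts.
- bin_axis (a point): Middle of the bin's hinge axis, at local (0, 0, 190) mm; the axis runs along local x. At tilt 0, measured from this point in (y, z): front lip (-100, 70), foot of the sloping front (10, -20), flat floor from there to (120, -20), rear rim (130, 90) mm. Bin 180 mm wide (x), plates 4 mm; side walls reach z = 85 mm and end some 20 mm behind the lip.
- bin (a joint): Tilt of the grey bin about its hinge axis, rad: 0 = level (locked while the plunger is down), growing as the front lip goes down; stop at 1.5 = fully tipped. Before about 1.1 rad it may fall back when let go; once over and empty it stays over by its own weight. The push needed at the lip is roughly 3 to 10 N.
- bin_lip (a point): Middle of the upper edge of the bin's sloping front, the lip over which the parts slide out; it moves with the bin on a 122 mm radius about the hinge axis. At tilt 0 it lies at local (0, -100, 260) mm, at tilt 1.5 at about (0, -77, 95) mm. It may be pressed from above, on the slope just inside it.
- plunger (a joint): Lift of the index plunger, m: 0 = down, pin in the bin's index notch; spring pulls it down (about 7 N at 0, 12 N at 0.024); hard stop at 0.030. The pin frees the bin from 0.010. To turn the handle the lift must exceed 0.022; in a rest notch it sits at 0.016.
- thandle (a joint): Turn of the T-handle about the vertical, rad, positive anticlockwise seen from above: 0 = bar along the stand's local y (dowel in the deep slot). Either way round there is a rest notch 6 mm deep at +1.047 and at -1.047; stops at +/-1.4. Let down there, it stays retracted.
- thandle_grip (a point): Centre of the T-handle's bar (black plastic, 80 mm long, 16 mm wide, 16 mm high), at local (-126, 0, 313) mm of the stand while the plunger is down; local axes x across, y along the bar, z up. Below the bar there is 27 mm of free height down to the 52 mm wide castellated sleeve.
- tote: Loose grey open tote, outside 250 mm (its x) x 200 mm (its y) x 50 mm high, walls 4 mm, 0.5 kg or so; origin at the centre of its underside. It starts 90 to 150 mm short of the crossbar, on the stand's local -y side, roughly parallel to the stand. Pushed home, its origin is at local y = -147 mm of the stand.
- tote_in (a point): Centre of the tote's inner floor.
- faceplate: Scrap: black plate 44 x 76 x 14 mm, in the bin at the start.
- faceplate_center (a point): Middle of the faceplate.
- roller: Scrap: rubber roller 76 mm long with two 18 mm steel flanges, in the bin at the start.
- roller_center (a point): Middle of the roller.
- bracket: Scrap: bent aluminium angle 30 x 70 x 26 mm, in the bin at the start.
- bracket_center (a point): Inside the bracket's angle, 6 mm above its flat leg.
- stylus: Bystander: yellow plastic stylus, 123 mm long (along its x), 10 mm thick, lying; origin under its middle.
- hinge_pin: Bystander: nickel-plated hinge pin, 93 mm long (x), 18 mm at its collars, lying; origin under its middle.
- dome: Bystander: smoky lamp dome, 92 mm wide, 53 mm high; origin at the centre of its underside.
- reader_cover: Bystander: cream reader cover, 85 x 120 x 18 mm, lying flat; origin at the centre of its underside.
- driver: Bystander: black-handled screwdriver, 190 mm long (x).
- jar: Bystander: glass jar with a steel cap, 64 mm wide, 85 mm high; origin at the centre of its underside.

How it is judged:
On the way, in this order (a step that is already met when the one before it is completed fails the run):
1. the plunger is pulled up and parked in a rest notch while the bin is still level (value of joint plunger between 0.012 and 0.02 m and (value of joint thandle above 0.9 rad or value of joint thandle below -0.9 rad) and value of joint bin below 0.1 rad), for 0.2 s.
2. the bin is tipped fully over with the plunger still parked (value of joint plunger between 0.012 and 0.02 m and (value of joint thandle above 0.9 rad or value of joint thandle below -0.9 rad) and value of joint bin above 1.4 rad), for 0.2 s.
At the end, for the whole second after the job is handed in: Plunger lift between 12 and 20 mm with the T-handle turned more than 0.9 rad either way (in a rest notch); bin tilt above 1.4 rad; tote flat on the desk and within 25 mm of the crossbar; faceplate, roller and bracket inside the tote and below its rim; all at rest (all of step 2 and y of tote in the frame of stand above -0.172 m and angle between tote's own z axis and vertical below 0.08 rad and linear speed of tote below 0.03 m/s and x of faceplate_center in the frame of tote between -0.123 and 0.123 m and y of faceplate_center in the frame of tote between -0.098 and 0.098 m and z of faceplate_center in the frame of tote between 0 and 0.05 m and linear speed of each of faceplate, roller, bracket below 0.05 m/s and x of roller_center in the frame of tote between -0.123 and 0.123 m and y of roller_center in the frame of tote between -0.098 and 0.098 m and z of roller_center in the frame of tote between 0 and 0.05 m and x of bracket_center in the frame of tote between -0.123 and 0.123 m and y of bracket_center in the frame of tote between -0.098 and 0.098 m and z of bracket_center in the frame of tote between 0 and 0.05 m); the robot touches nothing.
It fails at once if the stylus, hinge pin, lamp dome, reader cover, screwdriver or jar is shifted by more than 40 mm (distance of any of stylus, hinge_pin, dome, reader_cover, driver, jar from where it was at the start of the episode above 0.04 m).
It also fails if it takes over 67 s, if anything falls off the work surface, if the arm or the gripper's body presses on something with over 40 N, if the wrist force passes 120 N, or if a joint passes its speed limit or range.

ROBOT

A 7-joint arm with a two-finger parallel gripper is mounted at the origin on the work surface. World frame = base frame: x ahead of the robot, y to its left, z up, the work surface at z = 0. Lengths are in m, angles in rad, forces in N, time in s.
With the tool pointing down it reaches from about 0.425 to 0.875 m from the base axis. Payload 8.4 kg.
Tool frame: the origin (TCP) lies at the very end of the fingers, on their centre line; the grasp point (between the pads) lies 19 mm behind it; y points along the fingers, z is the direction in which the jaws open and shut, and the axes are right-handed (so a half turn about y gives the same grasp; the last joint's range is limited). The gripper opens to 87 mm and grips with 3 to 60 N. Pads are 19 mm wide; open, the fingers measure 117 mm over their backs; the gripper's body (75 mm by 190 mm) begins 51 mm behind the grasp point.
Start: joints at [1.197, 0.333, 0.04, 1.465, -0.013, 1.343, -0.059], TCP at [0.176, -0.626, 0.223] pointing down, gripper open.
Joint ranges: [-2.58, 2.58], [-0.38, 2.09], [-1.3, 1.39], [0.25, 2.4], [-1.5, 4.64], [0.08, 2.09], [-2.65, 2.65]. Speed limits (rad/s): [2.22, 2.22, 2.79, 2.79, 3.14, 3.14, 3.14].

INTERFACE

Orientations are given as [roll, pitch, yaw] about the fixed x, y, z axes, in that order (R = Rz(yaw) Ry(pitch) Rx(roll)).
In Python, from bench import bot gives the robot as it stands.
- The arm moves only by the tool drive_tool, never from a script. Its argument "deltas" is a list of rows, each an object with "slide": the shift along the world's x, y, z in m, a list of three; "twist": the turn about the world's z in degrees. In form: [{"slide": [tx, ty, tz], "twist": twist}, ...]. A call has 1 to 20 rows; each row shifts and turns the commanded pose from where the row before left it; what a row does not reach is not made up. A row lasts 1/10 s, in which the tool goes at most 50 mm and 8.59 degrees, less where a joint would pass 70% of its speed; a pose out of reach is approached as far as the arm can. A call with a gripper value outside its range is refused whole. "grip" is the opening, from -1 (shut) to 1 (fully open), set as the call begins (left out, the last holds). The fingers move at their own pace and stop on an object; the grip force is fixed at half the most. Time passes only in rows, so rows that do not move let the fingers close. It gives the time, the measured TCP pose, the force and the opening at its end, in the units of the state.
- bot.read_state(): the state, without advancing time (a new reading comes with each control period).
- bot.read_camera(name): name is "side" or "top"; returns a dict with "pixels" (420x560x3 uint8, red, green, blue), "fovy" (degrees; the focal length in pixels is half the picture's height over the tangent of half this angle, whatever the lens; pixels are square), "cx", "cy" (the principal point, pixels), "rvec" (rotation vector, rad) and "tvec" (3), from world to camera coordinates, as OpenCV has them. Camera axes: x right, y down, z forward; pixel columns grow to the right and rows downward; lengths in m; the calibration is good to about 2 mm. A picture is of the moment at which its call begins. There is no depth.
- bot.job_done(): hands the job in, once; it reports no verdict.
The state is a dict: "time_s": time; "q": joint angles; "joint_velocities": joint speeds; "effort": joint torques, N m; "eef_pos": TCP position; "eef_rot": TCP orientation; "contact_force": force on the tool from outside, world axes, zero at the start; "moment": the same for the moment, N m; "gripper_width": opening from 0.0 (shut) to 1.0 (fully open).
Only numpy, scipy, OpenCV 4.12 (cv2) and the standard library are available. Lean on these libraries where they do the work, as an engineer would, in place of code of your own. Each camera call takes 0.05 s, during which the arm holds its last target.

## Working session

There is one attempt and no reset: what is moved stays moved. The work goes in short steps, Python scripts to look and compute and a tool call to move; the robot and the scene stay as the last step left them, time stands still between calls to the robot, and variables do not carry over. Pictures are saved under pics/ and viewed, and the job is handed in when it is done.

Besides the shell and the picture viewer there is one more tool, called after "Request:" as name(argument=value, ...), one argument or row to a line, values as JSON. drive_tool: Moves the arm, as the interface text tells. Its arguments: {"type":"object","properties":{"deltas":{"type":"array"},"grip":{"type":"number"}},"required":["deltas"]}

```bash
mkdir -p pics; cat > h.py <<'E'
import numpy as np, cv2
from bench import bot
def snap(n,f):
    c=bot.read_camera(n); cv2.imwrite(f,c['pixels'][:,:,::-1]); 
    np.savez(f[:-4]+'.npz',**{k:np.array(v) for k,v in c.items()}); return c
def load(f): 
    d=np.load(f); return {k:d[k] for k in d}
def cam(c):
    h=c['pixels'].shape[0]; f=h/2/np.tan(np.radians(float(c['fovy']))/2)
    R=cv2.Rodrigues(np.array(c['rvec'],float))[0]; t=np.array(c['tvec'],float).ravel()
    return f,float(c['cx']),float(c['cy']),R,t
def ray(c,u,v):
    f,cx,cy,R,t=cam(c); d=R.T@np.array([(u-cx)/f,(v-cy)/f,1]); return -R.T@t,d/np.linalg.norm(d)
def onz(c,u,v,z):
    o,d=ray(c,u,v); return o+d*(z-o[2])/d[2]
def proj(c,p):
    f,cx,cy,R,t=cam(c); q=R@np.array(p,float)+t; return np.array([f*q[0]/q[2]+cx,f*q[1]/q[2]+cy])
def tri(c1,p1,c2,p2):
    o1,d1=ray(c1,*p1);o2,d2=ray(c2,*p2)
    A=np.stack([d1,-d2],1); s=np.linalg.lstsq(A,o2-o1,rcond=None)[0]
    a=o1+s[0]*d1;b=o2+s[1]*d2; return (a+b)/2,np.linalg.norm(a-b)
E
python3 - <<'E'
from h import *
for n in('side','top'):
    c=snap(n,f'pics/{n}0.png'); print(n,cam(c), -cam(c)[3].T@cam(c)[4])
print(bot.read_state())
E
```

```text
side (np.float64(478.61794203819073), 280.32697646098075, 206.8871146750369, array([[-0.93061378, -0.36577119,  0.0130165 ],
       [-0.22725801,  0.54959249, -0.80392904],
       [ 0.28690031, -0.75110554, -0.59458277]]), array([0.50160912, 0.27533948, 1.43314388])) [0.11820803 1.10859197 1.06694688]
top (np.float64(491.4502469441873), 278.50847058051886, 209.79880775997722, array([[ 2.46979847e-03, -9.99996918e-01, -2.54210112e-04],
       [-9.95513576e-01, -2.43468032e-03, -9.45874852e-02],
       [ 9.45865748e-02,  4.86681644e-04, -9.95516521e-01]]), array([0.00932299, 0.56438032, 1.40711205])) [0.42873133 0.01001223 1.45418898]
{'time_s': 0.1, 'q': array([ 1.19680604,  0.33382361,  0.0398656 ,  1.4661888 , -0.01338643,
        1.34329212, -0.0585234 ]), 'joint_velocities': array([-0.00237665, -0.0010014 , -0.00109968, -0.00098355,  0.00180908,
        0.00033856, -0.00231946]), 'effort': array([ 3.75404488e-03, -6.57813978e+01,  1.33942589e+00, -4.04706180e+01,
       -5.99229243e-02,  4.10385383e-02,  3.18958359e-05]), 'eef_pos': array([ 0.17623381, -0.62521127,  0.22175594]), 'eef_rot': array([-1.57223858e+00, -1.06643167e-04, -2.86683101e+00]), 'contact_force': array([-0.35750026, -0.09703981,  0.15968614]), 'moment': array([0.01194509, 0.03441427, 0.00965845]), 'gripper_width': 0.9977638028455571}
```

View pics/side0.png

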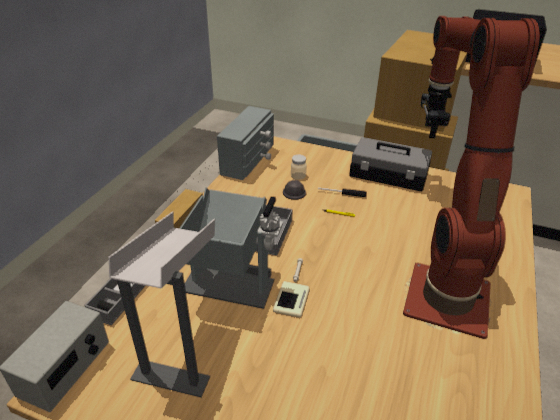

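View pics/top0.png

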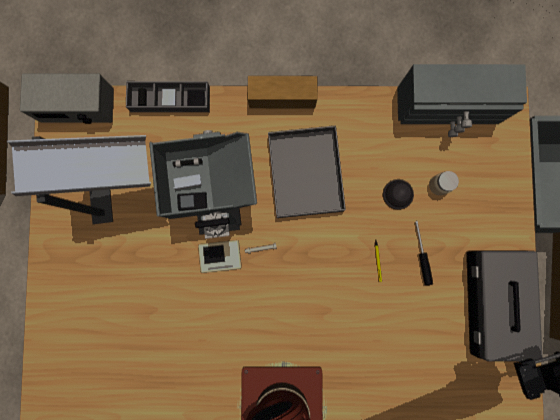

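The top view shows the stand and bin at about (205,175) with the T-handle near (215,225). The tote is centred at about (307,172), and the bystanders are the dome (398,193), jar (445,183), reader (220,255), pin (260,248), stylus (378,260) and driver (424,255). I'll zoom in to get exact features.

```bash
python3 - <<'E'
from h import *
t=cv2.imread('pics/top0.png'); cv2.imwrite('pics/tz.png',cv2.resize(t[115:285,140:360],None,fx=3.6,fy=3.5,interpolation=cv2.INTER_CUBIC))
s=cv2.imread('pics/side0.png'); cv2.imwrite('pics/sz.png',cv2.resize(s[180:320,170:330],None,fx=4.2,fy=4.2,interpolation=cv2.INTER_CUBIC))
E
```

```text
(no output)
```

View pics/tz.png

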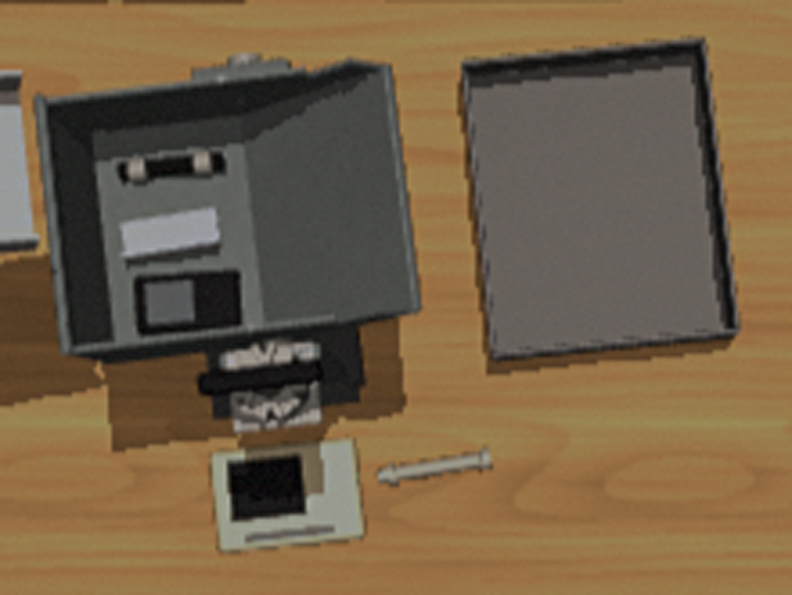

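View pics/sz.png

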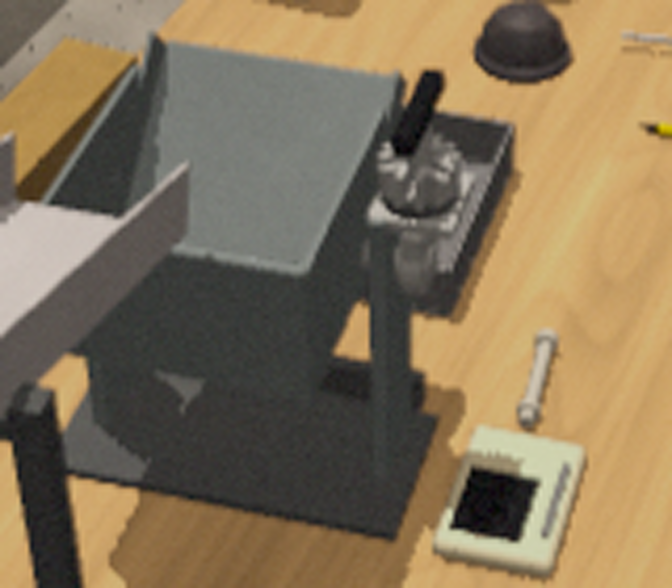

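```bash
python3 - <<'E'
from h import *
c=load('pics/top0.npz')
P=lambda u,v,z: onz(c,140+(u)/3.6-.4,115+(v)/3.5-.4,z)
lf,ln=P(389,65,.26),P(416,310,.26)
rf,rn=P(40,97,.28),P(68,352,.28)
print('lip',lf,ln,'rear',rf,rn)
d=(lf-ln); print('yaw lip',np.degrees(np.arctan2(d[1],d[0])),np.linalg.norm(d))
d=(rf-rn); print('yaw rear',np.degrees(np.arctan2(d[1],d[0])),np.linalg.norm(d))
a,b=P(198,382,.319),P(322,370,.319); d=a-b
print('handle',(a+b)/2,np.degrees(np.arctan2(d[1],d[0]))-90,np.linalg.norm(d))
T=[P(*p,.05) for p in[(463,64),(706,40),(739,331),(492,358)]]
for p in T: print(p)
print('tote c',np.mean(T,0)); d=T[0]+T[1]-T[2]-T[3]; print('tote yaw',np.degrees(np.arctan2(d[1],d[0])))
print([np.linalg.norm(T[i]-T[(i+1)%4]) for i in range(4)])
# stand origin from bin
yaw=np.arctan2(*( (lf-ln)+(rf-rn))[[1,0]])
for yw in (yaw,):
  R=np.array([[np.cos(yw),-np.sin(yw)],[np.sin(yw),np.cos(yw)]])
  ml=(lf+ln)[:2]/2;mr=(rf+rn)[:2]/2
  o1=ml-R@[0,-.1];o2=mr-R@[0,.13];o3=((a+b)/2)[:2]-R@[-.126,0]
  print(np.degrees(yw),o1,o2,o3)
  o=(o1+o2+o3)/3
  print('tote rel',R.T@(np.mean(T,0)[:2]-o))
# verify side
s=load('pics/side0.npz')
print(proj(s,np.r_[(R@[-.126,-.04]+o),.321]),proj(s,np.r_[(R@[-.126,.04]+o),.321]),proj(s,np.r_[(R@[-.09,-.1]+o),.26]),proj(s,np.r_[(R@[.09,.13]+o),.28]))
for n,u,v,z in[('dome',398,193,.03),('jar',445,183,.08),('stylT',376,241,.01),('stylB',380,281,.01),('drvT',417,222,.01),('drvB',428,285,.01)]:print(n,onz(c,u,v,z))
for n,u,v,z in[('reader TL',212,452,.018),('reader TR',357,440,.018),('BR',364,535,.018),('BL',222,548,.018),('pinL',380,475,.01),('pinR',490,460,.01)]:print(n,P(u,v,z))
E
```

```text
lip [0.73271506 0.08750852 0.26      ] [0.55832513 0.06771136 0.26      ] rear [0.70438704 0.32178075 0.28      ] [0.52665061 0.29831865 0.28      ]
yaw lip 6.476627881419185 0.17551004165619621
yaw rear 7.519852370631808 0.17927829629008013
handle [0.5077744  0.16485472 0.319     ] 5.8440603078247335 0.08003168824822844
[0.78716383 0.0412553  0.05      ]
[ 0.80803472 -0.15556968  0.05      ]
[ 0.56442173 -0.17979957  0.05      ]
[0.54172745 0.0170737  0.05      ]
tote c [ 0.67533693 -0.06926006  0.05      ]
tote yaw 5.6533483285033395
[np.float64(0.19792843193545162), np.float64(0.2448149863927415), np.float64(0.1981769837977716), np.float64(0.24662475219000482)]
7.003780392842141 [0.63332661 0.17686375] [0.63137035 0.18101974] [0.6328342  0.18021851]
tote rel [ 0.01219063 -0.25199421]
[274.24846975 195.49808997] [266.1936654  212.71498107] [267.50273157 199.32531301] [175.7658245  232.31922783]
dome [ 0.61417868 -0.33811817  0.03      ]
jar [ 0.63644411 -0.45916034  0.08      ]
stylT [ 0.47469023 -0.27554956  0.01      ]
stylB [ 0.35842572 -0.28530077  0.01      ]
drvT [ 0.53085421 -0.39718616  0.01      ]
drvB [ 0.3472408  -0.42474451  0.01      ]
reader TL [0.46517348 0.2438445  0.018     ]
reader TR [0.47544794 0.12647368 0.018     ]
BR [0.39677166 0.12003219 0.018     ]
BL [0.38578351 0.23436607 0.018     ]
pinL [0.44650582 0.10811324 0.01      ]
pinR [0.45924788 0.01865475 0.01      ]
```

Request:
drive_tool(
  deltas=[
    {"slide": [0.034, 0.027, 0], "twist": 5.4},
    {"slide": [0.034, 0.027, 0], "twist": 5.4},
    {"slide": [0.034, 0.027, 0], "twist": 5.4},
    {"slide": [0.034, 0.027, 0], "twist": 5.4},
    {"slide": [0.034, 0.027, 0], "twist": 5.4},
    {"slide": [0.034, 0.027, 0], "twist": 5.4},
    {"slide": [0.034, 0.027, 0], "twist": 5.4},
    {"slide": [0.034, 0.027, 0], "twist": 5.4},
    {"slide": [0.034, 0.027, 0], "twist": 5.4},
    {"slide": [0.034, 0.027, 0], "twist": 5.4},
    {"slide": [0.034, 0.027, 0], "twist": 5.4},
    {"slide": [0.034, 0.027, 0], "twist": 5.4},
    {"slide": [0.034, 0.027, 0], "twist": 5.4},
    {"slide": [0.034, 0.027, 0], "twist": 5.4},
    {"slide": [0.034, 0.027, 0], "twist": 5},
  ],
  grip=1,
)

```text
time_s: 1.6
eef_pos: [0.6873, -0.2195, 0.222]
eef_rot: [-1.571, 0.0, -1.457]
contact_force: [-0.0, -0.2, 0.7]
gripper_width: 1.0
```

Request:
drive_tool(
  deltas=[
    {"slide": [0, 0, -0.04], "twist": 0},
    {"slide": [0, 0, -0.04], "twist": 0},
    {"slide": [0, 0, -0.04], "twist": 0},
    {"slide": [0, 0, -0.04], "twist": 0},
    {"slide": [0, 0, -0.025], "twist": 0},
    {"slide": [0, 0, -0.012], "twist": 0},
    {"slide": [0, 0, 0], "twist": 0},
    {"slide": [-0.001, 0.01, 0], "twist": 0},
    {"slide": [-0.001, 0.01, 0], "twist": 0},
    {"slide": [-0.001, 0.01, 0], "twist": 0},
    {"slide": [-0.001, 0.01, 0], "twist": 0},
    {"slide": [-0.001, 0.01, 0], "twist": 0},
    {"slide": [-0.001, 0.01, 0], "twist": 0},
  ],
)

```text
time_s: 2.9
eef_pos: [0.6809, -0.1614, 0.0267]
eef_rot: [-1.569, -0.002, -1.461]
contact_force: [0.4, -5.5, 3.8]
gripper_width: 1.001
```

Request:
drive_tool(
  deltas=[
    {"slide": [-0.0011, 0.01, 0], "twist": 0},
    {"slide": [-0.0011, 0.01, 0], "twist": 0},
    {"slide": [-0.0011, 0.01, 0], "twist": 0},
    {"slide": [-0.0011, 0.01, 0], "twist": 0},
    {"slide": [-0.0011, 0.01, 0], "twist": 0},
    {"slide": [-0.0011, 0.01, 0], "twist": 0},
    {"slide": [-0.0011, 0.008, 0], "twist": 0},
    {"slide": [-0.0005, 0.005, 0], "twist": 0},
  ],
)

```text
time_s: 3.7
eef_pos: [0.672, -0.0863, 0.0255]
eef_rot: [-1.571, 0.0, -1.459]
contact_force: [0.1, -4.1, 3.9]
gripper_width: 1.0
```

```bash
python3 - <<'E'
from h import *
c=snap('top','pics/top1.png');t=cv2.imread('pics/top1.png'); cv2.imwrite('pics/tz1.png',cv2.resize(t[115:285,140:360],None,fx=3.6,fy=3.5,interpolation=cv2.INTER_CUBIC))
E
```

```text
(no output)
```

View pics/tz1.png

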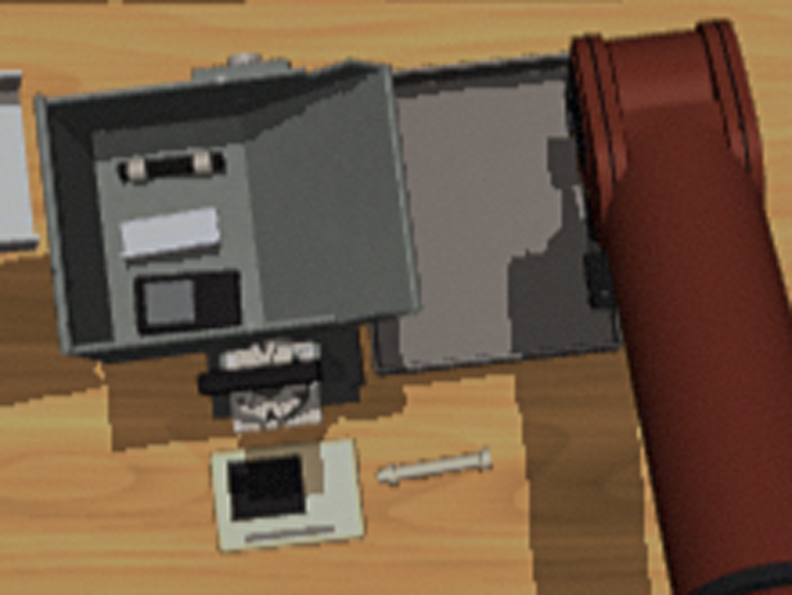

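The tote's left edge is now under the lip, with its near-left corner at about (375,370) in the zoom. I'll push on in small steps until the force rises.

Request:
drive_tool(
  deltas=[
    {"slide": [-0.0005, 0.004, 0], "twist": 0},
    {"slide": [-0.0005, 0.004, 0], "twist": 0},
    {"slide": [0, 0, 0], "twist": 0},
  ],
)

```text
time_s: 4.05
eef_pos: [0.6709, -0.0787, 0.0253]
eef_rot: [-1.571, 0.001, -1.46]
contact_force: [0.4, -2.1, 0.5]
gripper_width: 0.999
```

Request:
drive_tool(
  deltas=[
    {"slide": [-0.0002, 0.002, 0], "twist": 0},
    {"slide": [-0.0002, 0.002, 0], "twist": 0},
    {"slide": [0, 0, 0], "twist": 0},
  ],
)

```text
time_s: 4.35
eef_pos: [0.6709, -0.0763, 0.0254]
eef_rot: [-1.571, -0.001, -1.46]
contact_force: [2.8, -4.6, -0.9]
gripper_width: 1.002
```

Request:
drive_tool(
  deltas=[
    {"slide": [-0.0002, 0.002, 0], "twist": 0},
    {"slide": [-0.0002, 0.002, 0], "twist": 0},
    {"slide": [0, 0, 0], "twist": 0},
  ],
)

```text
time_s: 4.65
eef_pos: [0.6714, -0.076, 0.0257]
eef_rot: [-1.569, -0.005, -1.462]
contact_force: [4.7, -12.5, -0.9]
gripper_width: 1.002
```

Home: motion has stopped and the force has risen to 12.5 N. Next I'll back off, rise and go over to the handle.

Request:
drive_tool(
  deltas=[
    {"slide": [0.002, -0.02, 0], "twist": 0},
    {"slide": [0.001, -0.02, 0], "twist": 0},
    {"slide": [0, -0.01, 0.03], "twist": 0},
    {"slide": [0, 0, 0.045], "twist": 0},
    {"slide": [0, 0, 0.045], "twist": 0},
    {"slide": [0, 0, 0.045], "twist": 0},
    {"slide": [0, 0, 0.045], "twist": 0},
    {"slide": [0, 0, 0.045], "twist": 0},
    {"slide": [0, 0, 0.045], "twist": 0},
    {"slide": [0, 0, 0.045], "twist": 0},
    {"slide": [0, 0, 0], "twist": 0},
  ],
  grip=0,
)

```text
time_s: 5.75
eef_pos: [0.6748, -0.1199, 0.3776]
eef_rot: [-1.562, -0.0, -1.459]
contact_force: [0.2, 0.6, 0.6]
gripper_width: 0.498
```

Request:
drive_tool(
  deltas=[
    {"slide": [-0.0165, 0.03, 0], "twist": 0},
    {"slide": [-0.0165, 0.03, 0], "twist": 0},
    {"slide": [-0.0165, 0.03, 0], "twist": 0},
    {"slide": [-0.0165, 0.03, 0], "twist": 0},
    {"slide": [-0.0165, 0.03, 0], "twist": 0},
    {"slide": [-0.0165, 0.03, 0], "twist": 0},
    {"slide": [-0.0165, 0.03, 0], "twist": 0},
    {"slide": [-0.0165, 0.03, 0], "twist": 0},
    {"slide": [-0.0165, 0.03, 0], "twist": 0},
    {"slide": [-0.0165, 0.022, 0], "twist": 0},
    {"slide": [0, 0, 0], "twist": 0},
  ],
)

```text
time_s: 6.85
eef_pos: [0.5052, 0.1756, 0.3706]
eef_rot: [-1.572, 0.002, -1.452]
contact_force: [0.3, -0.2, 0.5]
gripper_width: 0.5
```

```bash
python3 - <<'E'
from h import *
print(bot.read_state()['eef_pos'])
c=snap('top','pics/top2.png');c=snap('side','pics/side2.png');t=cv2.imread('pics/top2.png'); cv2.imwrite('pics/tz2.png',cv2.resize(t[115:285,140:360],None,fx=3.6,fy=3.5,interpolation=cv2.INTER_CUBIC))
E
```

```text
[0.50518655 0.17560037 0.37056824]
```

View pics/tz2.png

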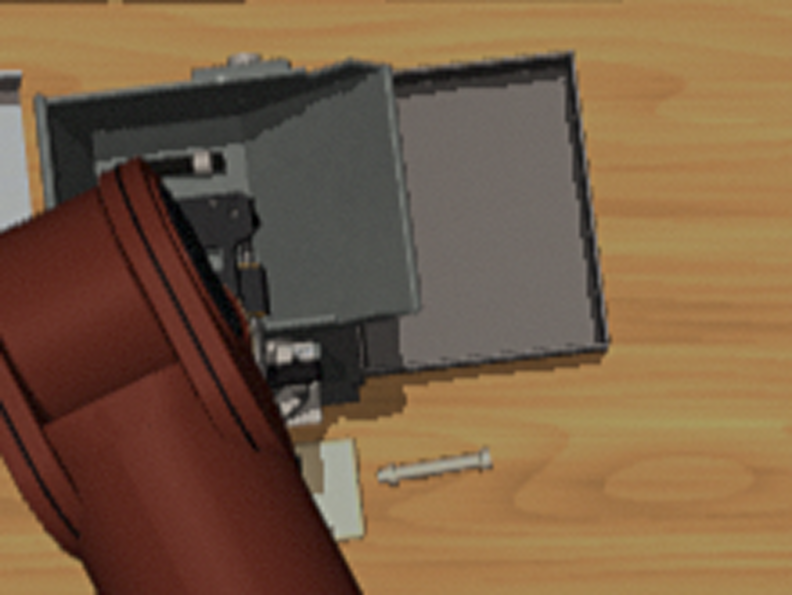

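View pics/side2.png

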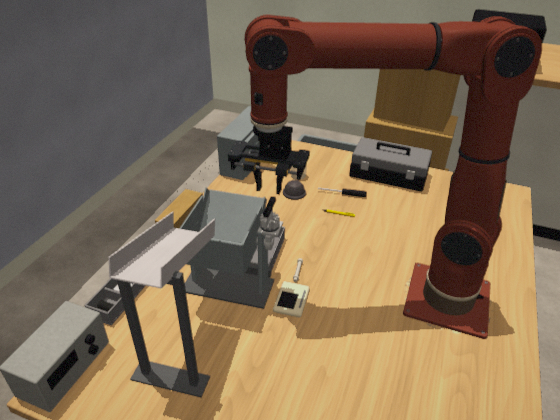

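The picture shows the tote home under the lip, with its right edge at about (605,345) in the zoom. The fingers are straddling the handle from above. I'll lower and grip.

Request:
drive_tool(
  deltas=[
    {"slide": [0.0026, -0.01, 0], "twist": 0},
    {"slide": [0, 0, -0.02], "twist": 0},
    {"slide": [0, 0, -0.02], "twist": 0},
    {"slide": [0, 0, -0.02], "twist": 0},
    {"slide": [0, 0, -0.012], "twist": 0},
    {"slide": [0, 0, -0.006], "twist": 0},
    {"slide": [0, 0, 0], "twist": 0},
    {"slide": [0, 0, 0], "twist": 0},
  ],
)

```text
time_s: 7.75
eef_pos: [0.5114, 0.1603, 0.2933]
eef_rot: [-1.57, 0.0, -1.46]
contact_force: [0.7, 0.4, 0.6]
gripper_width: 0.5
```

Request:
drive_tool(
  deltas=[
    {"slide": [-0.003, 0.005, 0], "twist": 0},
    {"slide": [0, 0, 0], "twist": 0},
  ],
)

```text
time_s: 7.95
eef_pos: [0.5077, 0.1666, 0.2933]
eef_rot: [-1.57, 0.0, -1.459]
contact_force: [-0.0, 0.0, 0.6]
gripper_width: 0.497
```

Request:
drive_tool(
  deltas=[
    {"slide": [0, 0, 0], "twist": 0},
    {"slide": [0, 0, 0], "twist": 0},
    {"slide": [0, 0, 0], "twist": 0},
    {"slide": [0, 0, 0], "twist": 0},
    {"slide": [0, 0, 0], "twist": 0},
    {"slide": [0, 0, 0], "twist": 0},
  ],
  grip=-1,
)

```text
time_s: 8.55
eef_pos: [0.5082, 0.1653, 0.2926]
eef_rot: [-1.57, 0.0, -1.46]
contact_force: [1.7, -0.3, -0.7]
gripper_width: 0.176
```

Request:
drive_tool(
  deltas=[
    {"slide": [0, 0, 0.006], "twist": 0},
    {"slide": [0, 0, 0.006], "twist": 0},
    {"slide": [0, 0, 0.006], "twist": 0},
    {"slide": [0, 0, 0.005], "twist": 0},
    {"slide": [0, 0, 0.003], "twist": 0},
    {"slide": [0, 0, 0], "twist": 0},
    {"slide": [0, 0, 0], "twist": 0},
  ],
)

```text
time_s: 9.25
eef_pos: [0.5079, 0.1653, 0.3182]
eef_rot: [-1.571, -0.0, -1.46]
contact_force: [5.0, -0.4, -12.5]
gripper_width: 0.182
```

Request:
drive_tool(
  deltas=[
    {"slide": [0, 0, 0], "twist": 6},
    {"slide": [0, 0, 0], "twist": 6},
    {"slide": [0, 0, 0], "twist": 6},
    {"slide": [0, 0, 0], "twist": 6},
    {"slide": [0, 0, 0], "twist": 6},
  ],
)

```text
time_s: 9.75
eef_pos: [0.5078, 0.1653, 0.3181]
eef_rot: [-1.572, 0.0, -0.932]
contact_force: [4.0, -0.0, -12.7]
gripper_width: 0.18
```

Request:
drive_tool(
  deltas=[
    {"slide": [0, 0, 0], "twist": 6},
    {"slide": [0, 0, 0], "twist": 6},
    {"slide": [0, 0, 0], "twist": 6},
    {"slide": [0, 0, 0], "twist": 6},
    {"slide": [0, 0, 0], "twist": 6},
    {"slide": [0, 0, 0], "twist": 0},
    {"slide": [0, 0, 0], "twist": 0},
  ],
)

```text
time_s: 10.45
eef_pos: [0.5077, 0.1652, 0.3182]
eef_rot: [-1.572, 0.001, -0.416]
contact_force: [3.2, -1.2, -12.5]
gripper_width: 0.179
```

Request:
drive_tool(
  deltas=[
    {"slide": [0, 0, -0.003], "twist": 0},
    {"slide": [0, 0, -0.003], "twist": 0},
    {"slide": [0, 0, 0], "twist": 0},
  ],
)

```text
time_s: 10.75
eef_pos: [0.5078, 0.1652, 0.312]
eef_rot: [-1.571, 0.001, -0.414]
contact_force: [2.4, -2.0, -11.8]
gripper_width: 0.18
```

Request:
drive_tool(
  deltas=[
    {"slide": [0, 0, -0.003], "twist": 0},
    {"slide": [0, 0, -0.0015], "twist": 0},
    {"slide": [0, 0, 0], "twist": 0},
  ],
)

```text
time_s: 11.05
eef_pos: [0.5079, 0.1653, 0.3085]
eef_rot: [-1.571, -0.0, -0.413]
contact_force: [-1.2, -2.8, -6.0]
gripper_width: 0.178
```

Still loaded at 19 mm lift and unloading at 16 mm, so the dowel is in the notch. Releasing.

Request:
drive_tool(
  deltas=[
    {"slide": [0, 0, -0.001], "twist": 0},
    {"slide": [0, 0, 0], "twist": 0},
  ],
)

```text
time_s: 11.25
eef_pos: [0.5081, 0.1653, 0.3084]
eef_rot: [-1.571, -0.001, -0.413]
contact_force: [-3.2, -5.5, 2.3]
gripper_width: 0.18
```

Request:
drive_tool(
  deltas=[
    {"slide": [0, 0, 0], "twist": 0},
    {"slide": [0, 0, 0], "twist": 0},
    {"slide": [0, 0, 0], "twist": 0},
    {"slide": [0, 0, 0.01], "twist": 0},
    {"slide": [0, 0, 0.02], "twist": 0},
    {"slide": [0, 0, 0.03], "twist": 0},
    {"slide": [0, 0, 0.03], "twist": 0},
    {"slide": [0, 0, 0], "twist": 0},
  ],
  grip=0,
)

```text
time_s: 12.05
eef_pos: [0.509, 0.1664, 0.4018]
eef_rot: [-1.567, -0.005, -0.413]
contact_force: [-0.4, -0.1, 0.2]
gripper_width: 0.502
```

```bash
python3 - <<'E'
from h import *
print(bot.read_state()['eef_pos'],bot.read_state()['q'])
c=snap('side','pics/side3.png');s=cv2.imread('pics/side3.png'); cv2.imwrite('pics/sz3.png',cv2.resize(s[180:320,170:330],None,fx=4.2,fy=4.2,interpolation=cv2.INTER_CUBIC))
E
```

```text
[0.50899598 0.16639831 0.40177077] [ 0.24459866  0.11092842 -0.70849881  1.39856066  0.07323489  1.65210532
  0.70376464]
```

View pics/sz3.png

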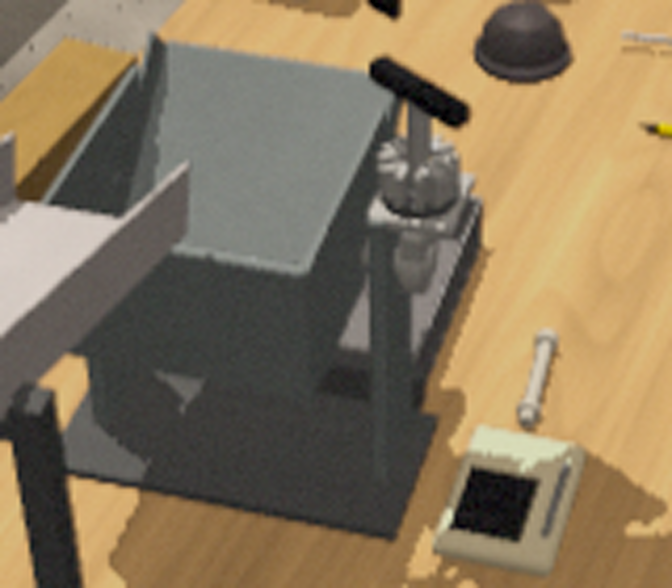

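The handle is parked at about 60°, with its bar from (380,70) to (460,115) in the zoom, and the bin is still level. Next I'll go to the lip.

Request:
drive_tool(
  deltas=[
    {"slide": [0.02, -0.015, 0], "twist": 3.75},
    {"slide": [0.02, -0.015, 0], "twist": 3.75},
    {"slide": [0.02, -0.015, 0], "twist": 3.75},
    {"slide": [0.02, -0.015, 0], "twist": 3.75},
    {"slide": [0.02, -0.015, 0], "twist": 3.75},
    {"slide": [0.02, -0.015, 0], "twist": 3.75},
    {"slide": [0.02, -0.015, 0], "twist": 3.75},
    {"slide": [0.019, -0.014, 0], "twist": 3.75},
    {"slide": [0, 0, 0], "twist": 0},
    {"slide": [0, 0, 0], "twist": 0},
  ],
  grip=1,
)

```text
time_s: 13.1
eef_pos: [0.6669, 0.0465, 0.3959]
eef_rot: [-1.57, 0.002, 0.11]
contact_force: [-0.6, 1.3, -0.1]
gripper_width: 0.998
```

Request:
drive_tool(
  deltas=[
    {"slide": [0, 0, -0.04], "twist": 0},
    {"slide": [0, 0, -0.04], "twist": 0},
    {"slide": [0, 0, -0.03], "twist": 0},
    {"slide": [0, 0, -0.01], "twist": 0},
    {"slide": [0, 0, 0], "twist": 0},
  ],
)

```text
time_s: 13.6
eef_pos: [0.666, 0.0468, 0.2764]
eef_rot: [-1.571, 0.002, 0.111]
contact_force: [0.6, 0.3, 0.6]
gripper_width: 1.002
```

```bash
python3 - <<'E'
from h import *
print(bot.read_state()['eef_pos'])
c=snap('top','pics/top4.png');c=snap('side','pics/side4.png');s=cv2.imread('pics/side4.png'); t=cv2.imread('pics/top4.png')
cv2.imwrite('pics/z4.png',np.hstack([cv2.resize(s[140:300,170:330],(395,395)),cv2.resize(t[115:275,140:300],(395,395))]))
# path: finger(-16mm inside) tracking
rot=lambda th,p:(np.cos(th)*p[0]-np.sin(th)*p[1],np.sin(th)*p[0]+np.cos(th)*p[1])
for th in np.arange(0,1.51,.1): print(round(th,1),np.round(rot(th,(-90,62)),0),np.round(rot(th,(-100,70)),0))
E
```

```text
[0.66599594 0.0468172  0.27641173]
0.0 [-90.  62.] [-100.   70.]
0.1 [-96.  53.] [-106.   60.]
0.2 [-101.   43.] [-112.   49.]
0.3 [-104.   33.] [-116.   37.]
0.4 [-107.   22.] [-119.   26.]
0.5 [-109.   11.] [-121.   13.]
0.6 [-109.    0.] [-122.    1.]
0.7 [-109.  -11.] [-122.  -11.]
0.8 [-107.  -21.] [-120.  -23.]
0.9 [-105.  -32.] [-117.  -35.]
1.0 [-101.  -42.] [-113.  -46.]
1.1 [-96. -52.] [-108.  -57.]
1.2 [-90. -61.] [-101.  -68.]
1.3 [-84. -70.] [-94. -78.]
1.4 [-76. -78.] [-86. -87.]
1.5 [-68. -85.] [-77. -95.]
```

View pics/z4.png

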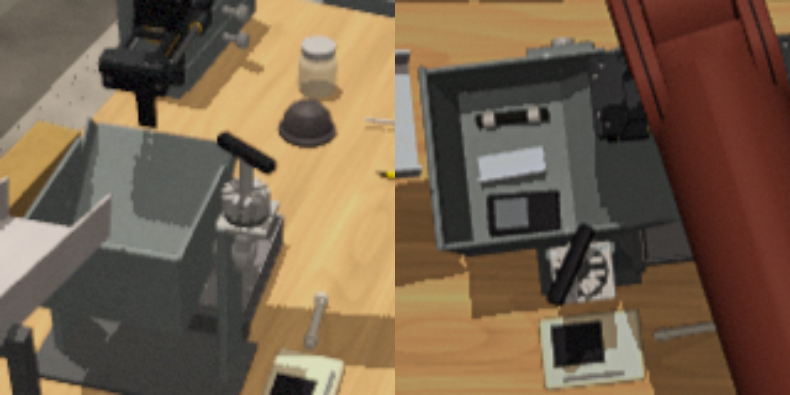

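The fingers straddle the lip, with the inner finger over the slope at about (147,115) in the left half. Pressing now.

Request:
drive_tool(
  deltas=[
    {"slide": [0, 0, -0.012], "twist": 0},
    {"slide": [0, 0, -0.01], "twist": 0},
    {"slide": [0.0006, -0.006, -0.01], "twist": 0},
    {"slide": [0.0006, -0.006, -0.01], "twist": 0},
    {"slide": [0.0004, -0.004, -0.01], "twist": 0},
  ],
)

```text
time_s: 14.2
eef_pos: [0.669, 0.0326, 0.2251]
eef_rot: [-1.568, -0.002, 0.112]
contact_force: [0.9, 6.6, 3.5]
gripper_width: 1.0
```

Request:
drive_tool(
  deltas=[
    {"slide": [0.0003, -0.003, -0.012], "twist": 0},
    {"slide": [0, -0.002, -0.012], "twist": 0},
    {"slide": [0, -0.001, -0.012], "twist": 0},
    {"slide": [0, 0, -0.012], "twist": 0},
  ],
)

```text
time_s: 14.6
eef_pos: [0.6692, 0.0253, 0.1768]
eef_rot: [-1.57, -0.001, 0.111]
contact_force: [0.8, 3.3, 4.2]
gripper_width: 0.997
```

```bash
python3 - <<'E'
from h import *
c=snap('top','pics/top5.png');c=snap('side','pics/side5.png');s=cv2.imread('pics/side5.png'); t=cv2.imread('pics/top5.png')
cv2.imwrite('pics/z5.png',np.hstack([cv2.resize(s[140:300,170:330],(395,395)),cv2.resize(t[115:275,140:300],(395,395))]))
E
```

```text
(no output)
```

View pics/z5.png

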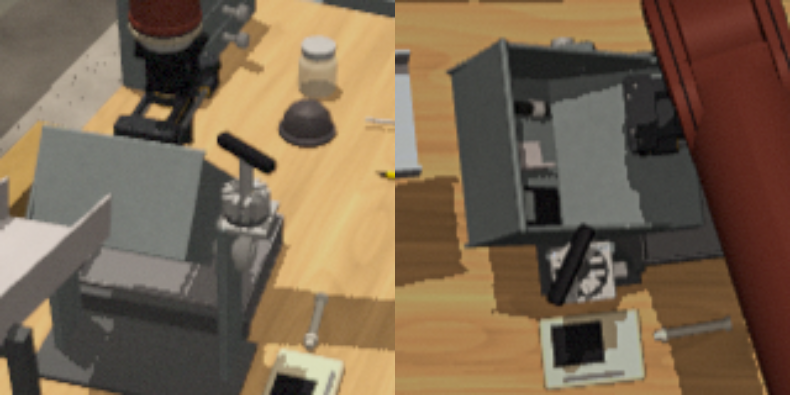

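The bin is at about 0.7 rad and the parts are still inside. Continuing along the arc.

Request:
drive_tool(
  deltas=[
    {"slide": [0, 0.002, -0.012], "twist": 0},
    {"slide": [-0.0003, 0.004, -0.012], "twist": 0},
    {"slide": [-0.0005, 0.005, -0.012], "twist": 0},
  ],
)

```text
time_s: 15.0
eef_pos: [0.6679, 0.0345, 0.1402]
eef_rot: [-1.572, 0.001, 0.11]
contact_force: [-0.9, -0.4, 2.8]
gripper_width: 1.0
```

Request:
drive_tool(
  deltas=[
    {"slide": [-0.0006, 0.006, -0.01], "twist": 0},
    {"slide": [-0.0006, 0.006, -0.01], "twist": 0},
    {"slide": [-0.0007, 0.007, -0.01], "twist": 0},
  ],
)

```text
time_s: 15.3
eef_pos: [0.6661, 0.0551, 0.1101]
eef_rot: [-1.571, 0.0, 0.111]
contact_force: [0.5, -0.1, -0.5]
gripper_width: 1.003
```

```bash
python3 - <<'E'
from h import *
c=snap('top','pics/top6.png');c=snap('side','pics/side6.png');s=cv2.imread('pics/side6.png'); t=cv2.imread('pics/top6.png')
cv2.imwrite('pics/z6.png',np.hstack([cv2.resize(s[140:300,170:330],(395,395)),cv2.resize(t[115:275,140:300],(395,395))]))
E
```

```text
(no output)
```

View pics/z6.png

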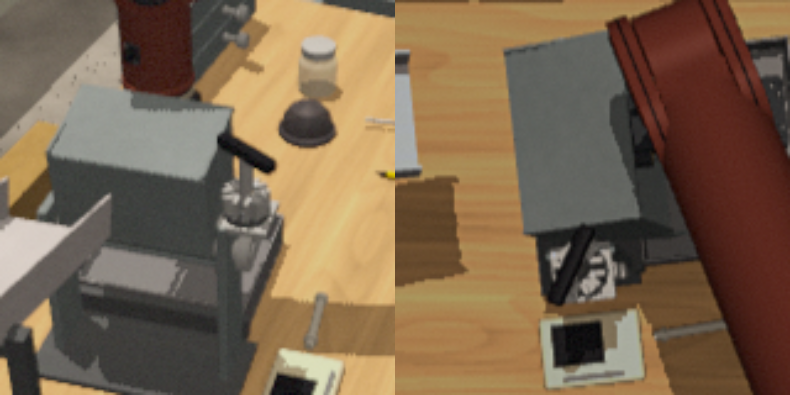

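The bin has gone fully over. I'll withdraw horizontally away from its mouth, then lift.

Request:
drive_tool(
  deltas=[
    {"slide": [0.001, -0.01, 0], "twist": 0},
    {"slide": [0.002, -0.015, 0], "twist": 0},
    {"slide": [0.002, -0.02, 0], "twist": 0},
    {"slide": [0.002, -0.02, 0], "twist": 0},
    {"slide": [0.002, -0.02, 0], "twist": 0},
    {"slide": [0.002, -0.02, 0.01], "twist": 0},
    {"slide": [0.002, -0.02, 0.02], "twist": 0},
    {"slide": [0, -0.02, 0.03], "twist": 0},
    {"slide": [0, -0.02, 0.04], "twist": 0},
    {"slide": [0, -0.02, 0.04], "twist": 0},
    {"slide": [-0.02, -0.03, 0.03], "twist": 0},
    {"slide": [-0.02, -0.04, 0.02], "twist": 0},
    {"slide": [-0.02, -0.04, 0], "twist": 0},
    {"slide": [0, 0, 0], "twist": 0},
  ],
)

```text
time_s: 16.8
eef_pos: [0.6157, -0.2515, 0.3024]
eef_rot: [-1.576, 0.0, 0.098]
contact_force: [0.7, -0.2, -0.2]
gripper_width: 1.0
```

```bash
python3 - <<'E'
from h import *
c=snap('top','pics/top7.png');c=snap('side','pics/side7.png');s=cv2.imread('pics/side7.png'); t=cv2.imread('pics/top7.png')
cv2.imwrite('pics/z7.png',np.hstack([cv2.resize(s[140:300,170:330],(395,395),interpolation=2),cv2.resize(t[115:275,180:340],(395,395),interpolation=2)]))
E
```

```text
(no output)
```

View pics/z7.png

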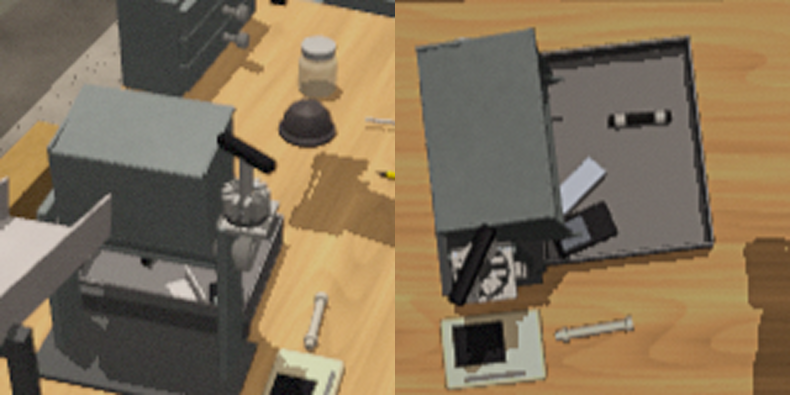

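View pics/top7.png

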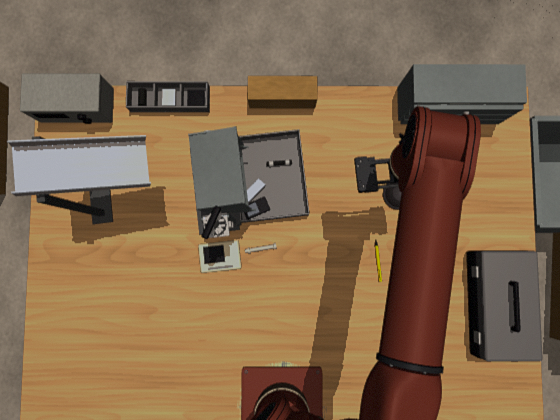

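All three parts look to be in the tote and the bin is fully tipped. I'll check heights, the tote's gap and that everything is at rest.

Request:
drive_tool(
  deltas=[
    {"slide": [0, 0, 0], "twist": 0},
    {"slide": [0, 0, 0], "twist": 0},
    {"slide": [0, 0, 0], "twist": 0},
    {"slide": [0, 0, 0], "twist": 0},
    {"slide": [0, 0, 0], "twist": 0},
  ],
)

```text
time_s: 17.4
eef_pos: [0.6194, -0.2401, 0.3009]
eef_rot: [-1.571, 0.0, 0.112]
contact_force: [1.5, 0.6, 0.5]
gripper_width: 0.999
```

```bash
python3 - <<'E'
from h import *
a=load('pics/top7.npz')['pixels'].astype(int)
c=snap('top','pics/top8.png');s=snap('side','pics/side8.png')
d=abs(c['pixels'].astype(int)-a).sum(2)[115:240,180:320]; print('moved px',(d>60).sum())
P=lambda u,v,z: onz(c,180+u*160/395-.4,115+v*160/395-.4,z)
yw=np.radians(6.5);R=np.array([[np.cos(yw),-np.sin(yw)],[np.sin(yw),np.cos(yw)]]);o=np.array([.633,.179])
for p in[(689,38),(713,245)]: print('far rim local',R.T@(P(*p,.05)[:2]-o))
for n,u,v,z in[('roller',640,119,.014),('bracket',583,186,.015),('faceplate',587,228,.015)]: print(n,R.T@(P(u,v,z)[:2]-o), 'tote rel', R.T@(P(u,v,z)[:2]-o)-[.012,-.147])
t=cv2.imread('pics/top8.png');s=cv2.imread('pics/side8.png')
cv2.imwrite('pics/z8.png',np.hstack([cv2.resize(s[225:285,195:275],(400,300),interpolation=2),cv2.resize(t[165:225,235:315],(400,300),interpolation=2)]))
E
```

```text
moved px 29
far rim local [ 0.08460351 -0.70703464]
far rim local [-0.16134265 -0.69911608]
roller [ 5.59557431e-04 -6.48422124e-01] tote rel [-0.01144044 -0.50142212]
bracket [-0.07249942 -0.56883477] tote rel [-0.08449942 -0.42183477]
faceplate [-0.12305772 -0.5666567 ] tote rel [-0.13505772 -0.4196567 ]
```

View pics/z8.png

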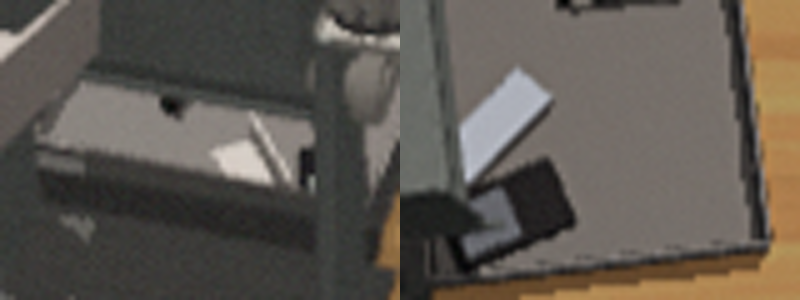

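The two-panel picture offset (395 px) was left in, so I'll redo that calculation without it.

```bash
python3 - <<'E'
from h import *
c=load('pics/top8.npz'); s=load('pics/side8.npz')
P=lambda u,v,z: onz(c,180+(u-395)*160/395-.4,115+v*160/395-.4,z)
yw=np.radians(6.5);R=np.array([[np.cos(yw),-np.sin(yw)],[np.sin(yw),np.cos(yw)]]);o=np.array([.633,.179])
for p in[(689,38),(713,245)]: print('far rim local',R.T@(P(*p,.05)[:2]-o))
for n,u,v,z in[('roller',640,119,.014),('bracket',583,186,.015),('faceplate',587,228,.015)]: print(n,R.T@(P(u,v,z)[:2]-o)-[.01,-.147])
# bracket tip corner: top zoom8 (right) (518,68)->, side zoom8
f=lambda u,v:(235+(u-400)/5-.4,165+v/5-.4); g=lambda u,v:(195+u/5-.4,225+v/5-.4)
print(tri(c,f(552,98),s,g(250,112)),tri(c,f(518,68),s,g(212,150)))
E
```

```text
far rim local [ 0.13628359 -0.24354334]
far rim local [-0.11052036 -0.24313394]
roller [ 0.04321812 -0.02908003]
bracket [-0.03016004  0.04770546]
faceplate [-0.08089484  0.04833808]
(array([0.64139432, 0.05123676, 0.03316475]), np.float64(0.005611445556775912)) (array([0.66140913, 0.07173532, 0.01048426]), np.float64(0.0029531292620345504))
```

```bash
python3 - <<'E'
from bench import bot
print(bot.read_state()['contact_force'],bot.job_done())
E
```

```text
the job is handed in; nothing more can be done
[-0.45039784 -0.1766032   0.213725  ] None
```

I handed the job in at about 17.5 s, with all three scrap parts in the tote, the bin tipped over and the plunger parked. The hand-in reports no verdict.

**What I did:**
- **Tote:** I pushed it along the desk until it stopped against the crossbar, where the push force rose to 12.5 N.
- **Plunger:** I lifted the T-handle about 26 mm, turned it about +60° and let it down into the rest notch at about 16 mm. The bin was still level.
- **Bin:** I pressed the lip down with one finger until the bin fell over by itself, then drew the open gripper back clear.

**Last checks:**
- **Tote position:** its far rim is at about -0.243 m in the stand frame, which puts the tote hard against the crossbar.
- **Parts:** in the tote frame, with its x taken from the first picture, the roller is at about (0.04, -0.03), the bracket at (-0.03, 0.05) and the faceplate at (-0.08, 0.05) m. The highest bracket corner I measured is about 33 mm up, below the 50 mm rim. I judged the faceplate's and roller's heights by eye only.
- **Bin and handle:** they look fully tipped and parked in the pictures, but I did not measure their angles afterwards.
- **Bystanders:** those in view looked unmoved. The arm hid the driver and jar, and part of the dome, in the last full top picture; I didn't measure any of them.
- **Robot:** its contact force was near zero.

**Disagreements:**
- My first try at the final positions was wrong because of a pixel offset, and I recomputed it.
- The two-view fix on the bracket disagreed by 3 to 6 mm.
- Comparing two pictures taken 0.6 s apart showed 29 changed pixels near the tote. I took these for noise or the arm's shadow and did not look further.

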